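# Lock the cover of a coffee grinder's burr unit

## Robot

A 6-joint arm with a two-finger parallel gripper is mounted at the origin on a cart in front of the work surface, level with it; the furniture and walls round the work are solid. World frame = base frame: x ahead of the robot, y to its left, z up, the work surface at z = 0. Lengths are in mm, angles in rad, forces in N, time in s.
With the tool pointing down it reaches from about 350 to 875 mm from the base axis. Payload 4.2 kg.
Tool frame: the origin (TCP) lies at the very end of the fingers, on their centre line; the grasp point (between the pads) lies 19 mm behind it; z points along the fingers, y is the line along which they close (so a half turn about z gives the same grasp; the last joint's range is limited). The gripper opens to 85 mm and grips with 20 to 120 N. Pads are 22 mm wide; open, the fingers measure 114 mm over their backs; the gripper's body (76 mm by 85 mm) begins 54 mm behind the grasp point. The pads swing forward as they close: fully open they stand 13 mm farther back than shut.
Start: joints at [1.517, 0.385, 0.008, 0, -1.194, -0.259], TCP at [192.295, 594.661, 231.312] pointing down, gripper open.
Joint ranges: [-3.14, 3.14], [-1.21, 2.06], [-1.07, 1.41], [-3.16, 2.05], [-2.99, -0.16], [-3.1, 3.1]. Speed limits (rad/s): [2.79, 2.79, 3.14, 3.14, 3.14, 3.14].

## Interface

Orientations are given as a unit quaternion [x, y, z, w].
In Python, from bench import arm gives the robot as it stands. The module is installed in compiled form; this text tells all that it offers.
- The arm moves only by the tool drive_tool, never from a script. Its argument "targets" is a list of rows, each a list of 5 numbers: the closure, from -1 (fully open) to 1 (shut), then the shift along the tool's x, y, z in mm, then the turn about the tool's z in degrees. In form: [[grip, tx, ty, tz, roll], ...]. A call has 1 to 12 rows; each row is the pose to reach, as a shift and turn from the pose commanded when the call began, along the tool's axes at that moment; what a row does not reach only later rows make up. A row lasts 1/10 s, in which the tool goes at most 50 mm and 8.59 degrees, less where a joint would pass 70% of its speed; a pose out of reach is approached as far as the arm can. A call with a gripper value outside its range is refused whole. The fingers move at their own pace and stop on an object; the grip force is fixed at half the most. Time passes only in rows, so rows that repeat a pose let the fingers close. It gives the time, the measured TCP pose, the force, the opening and the grip force at its end, in the units of the state.
- arm.read_state(): the state, without advancing time (a new reading comes with each control period).
- arm.get_image(name): name is "scene" or "top"; returns the picture (400x640x3 uint8, blue, green, red); there is no depth.
- arm.camera_params(name): a dict with "fov_y" (degrees; the focal length in pixels is half the picture's height over the tangent of half this angle, whatever the lens; pixels are square), "cx", "cy" (the principal point, pixels), "rvec" (rotation vector, rad) and "tvec" (3), from world to camera coordinates, as OpenCV has them. Camera axes: x right, y down, z forward; pixel columns grow to the right and rows downward; lengths in mm; the calibration is good to about 2 mm. A picture is of the moment at which its call begins. camera_params takes no time and is no camera call.
- arm.job_done(): hands the job in; it is judged then, once.
The state is a dict: "clock": time; "joints": joint angles; "joint_vel": joint speeds; "joint_efforts": joint torques, N m; "position": TCP position; "ee_rot": TCP orientation; "contact_force": force on the tool from outside, world axes, zero at the start; "wrist_torque": the same for the moment, N m; "gripper_width": finger opening in mm; "grasp_force": force on a finger pad.
Only numpy, scipy, OpenCV 4.12 (cv2) and the standard library are available. Lean on these libraries where they do the work, as an engineer would, in place of code of your own. Each camera call takes 0.05 s, during which the arm holds its last target. There are 200 camera calls.

## Task

The burr unit of the coffee grinder is back from cleaning and its cover must be locked: turn the captive bolt knob with the long bar clockwise (seen from above) to its end stop, and then the one with the short bar to its end stop in the same way. Leave the round dial between the two bolts as it is set.

Things in the scene. Friction and masses are not known exactly. Their poses are not given: they have to be found in the camera images.
- burr_unit: fixed low grey casting with aluminium cover, 154 x 106 x 45 mm: round chamber (88 mm diameter) between two ears, each with a bolt knob. Origin: centre of its underside, on the counter; x to the long bolt, z up; any yaw. Bolt axes at y = 0: long at x = +55 mm, short at x = -55 mm; dial at 0, 0. Things close beside it are under 20 mm high. A wall cabinet hangs behind (x > 0.62 m, z > 0.47 m).
- long_bolt (a joint): captive knob, upright axis: steel disc (30 mm diameter, z 45 to 57 mm over the counter), on it a black bar grip 50 mm long, 12 thick, z 57 to 85 mm, centred. Rad, growing clockwise from above: 0 = bar across the unit (along its y), 1.571 = end stop, bar in line with the unit's length (x). Starts at 0.2 to 0.6. Stiff (0.08 N m), stays where left, does not rise or sink.
- short_bolt (a joint): captive knob like the long bolt, but its bar is only 28 mm long (12 thick, z 57 to 85 mm). Same values: 0 = bar across the unit, growing clockwise from above, 1.571 = end stop, bar in line with the unit's length. Starts at 0.2 to 0.6; same stiffness.
- fineness_dial (a joint): the round ribbed black dial in the middle of the cover, 34 mm diameter, 8 mm high (z 45 to 53 mm), which sets how fine the grinder grinds. Rad, growing clockwise from above; starts at 0, turns easily (0.03 N m) and is to be left there (0.2 rad either way counts as disturbed).
Things that resemble listed ones, but are neither listed nor needed, are in the scene too. Leave any blue look-alike of the burr_unit alone.

How it is judged:
By the outcome, as a careful person would: the job done as asked, in the order asked, and still so for the second after the job is handed in, with the robot touching nothing.
It also fails if it takes over 45 s, if anything falls off the work surface, if the arm or the gripper's body presses on something with over 40 N, if the wrist force passes 120 N, or if a joint passes its speed limit or range.

## Working session

There is one attempt and no reset: what is moved stays moved. The work goes in short steps, Python scripts to look and compute and a tool call to move; the robot and the scene stay as the last step left them, time stands still between calls to the robot, and variables do not carry over. Pictures are saved under pics/ and viewed, at most 10 in all, crops included, and the job is handed in when it is done.

Besides the shell and the picture viewer there is one more tool, called after ">>>" as name(argument=value, ...) on one line, values as JSON. drive_tool: Moves the arm, as the interface text tells. Its arguments: {"type":"object","properties":{"targets":{"type":"array","items":{"type":"array","items":{"type":"number"}}}},"required":["targets"]}

```bash
mkdir -p pics; python3 - <<'E'
from bench import arm
import cv2
for n in("scene","top"):
    cv2.imwrite(f"pics/{n}0.png",arm.get_image(n)); print(n,arm.camera_params(n))
s=arm.read_state();print(s)
E
```

```text
scene {'fov_y': 55.0896012287825, 'cx': 316.51221062349015, 'cy': 196.6822124462349, 'rvec': array([ 0.60628551, -2.6776538 ,  1.13235359]), 'tvec': array([471.32669848, 167.23863473, 760.97815332])}
top {'fov_y': 48.29269271140561, 'cx': 324.71635930331036, 'cy': 202.78297917757777, 'rvec': array([ 2.17951988, -2.12228727,  0.17523804]), 'tvec': array([ 29.95518204, 495.80534816, 852.74132587])}
{'clock': 0.1, 'joints': array([ 1.51659560e+00,  3.85496942e-01,  6.76899897e-03, -4.27126214e-04,
       -1.19400129e+00, -2.58606670e-01]), 'joint_vel': array([-0.00031572, -0.0027437 ,  0.00276217,  0.00195388, -0.00076111,
       -0.00072467]), 'joint_efforts': array([-2.32892762e-04, -3.93320954e+01,  1.88928616e+01,  4.19782698e+00,
       -2.59996094e-03,  8.54279079e-06]), 'position': array([192.15342281, 594.18510128, 230.32425475]), 'ee_rot': array([ 9.87781101e-01, -1.55844547e-01, -9.88671807e-05,  9.81660547e-04]), 'contact_force': array([ 0.80789674, -0.56138653, -0.22038763]), 'wrist_torque': array([ 0.03466714,  0.01494673, -0.00153465]), 'grasp_force': 0.0, 'gripper_width': 85.58319617652434}
```

View pics/scene0.png

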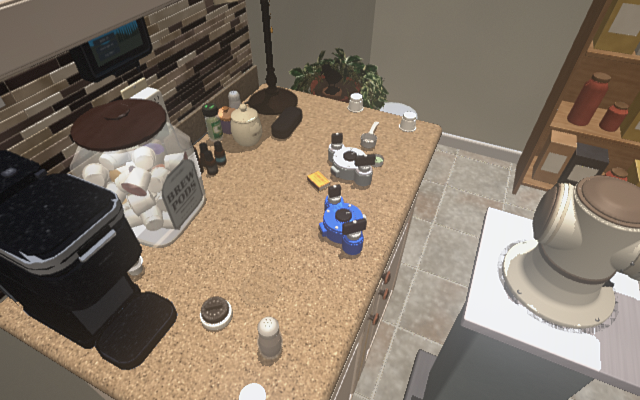

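View pics/top0.png

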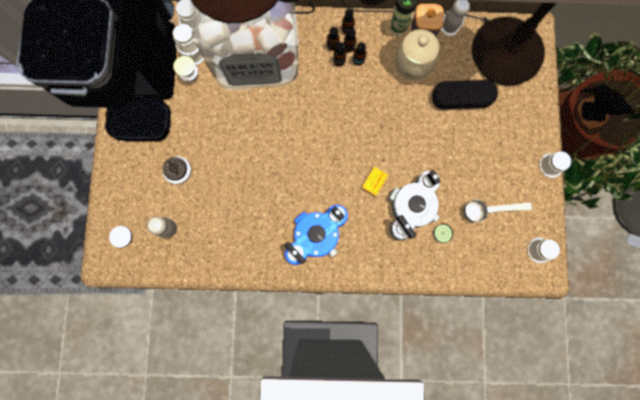

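The scene picture shows a blue unit at (343,223) and a grey one at (350,160). In the top picture they are at (318,234) and (415,205). The grey casting fits the description and the blue one is the look-alike. I'll confirm with an enlarged crop and measure on the height planes.

```bash
cat > h.py <<'E'
from bench import arm
import cv2, numpy as np
def cam(n):
    p=arm.camera_params(n); f=200/np.tan(np.radians(p["fov_y"]/2))
    K=np.array([[f,0,p["cx"]],[0,f,p["cy"]],[0,0,1.]]); R=cv2.Rodrigues(p["rvec"])[0]
    return K,R,p["tvec"],p["rvec"]
def ray(n,uv,z):
    K,R,t,_=cam(n); c=-R.T@t
    d=R.T@np.linalg.solve(K,np.array([uv[0],uv[1],1.]))
    return c+d*(z-c[2])/d[2]
def proj(n,P):
    K,R,t,r=cam(n); return cv2.projectPoints(np.float64(P).reshape(-1,1,3),r,t,K,None)[0].reshape(-1,2)
E
python3 - <<'E'
from h import *
a=cv2.imread("pics/top0.png")[160:250,370:470]; b=cv2.imread("pics/scene0.png")[125:195,315:395]
a=cv2.resize(a,(400,360),interpolation=cv2.INTER_CUBIC); b=cv2.resize(b,(400,350),interpolation=cv2.INTER_CUBIC)
cv2.imwrite("pics/crop.png",np.hstack([a[:350],b]))
for uv in [(415,205),(404,227),(430,180),(318,234)]: print(uv,ray("top",uv,45).round(0))
print(proj("top",[[192,594,231],[0,0,0],[620,0,470]]))
# black blobs (top), near unit
im=cv2.imread("pics/top0.png"); g=im.max(2)
m=np.zeros_like(g); m[165:245,380:445]=(g[165:245,380:445]<60)*255
for c in cv2.findContours(m,cv2.RETR_EXTERNAL,cv2.CHAIN_APPROX_NONE)[0]:
    if cv2.contourArea(c)>8: print(cv2.contourArea(c),cv2.minAreaRect(c))
E
```

```text
(415, 205) [ 494. -136.   45.]
(404, 227) [ 450. -114.   45.]
(430, 180) [ 545. -166.   45.]
(318, 234) [432.  55.  45.]
[[-59.09369722 379.49324397]
 [340.38830649 462.17833928]
 [374.3992191   29.31955419]]
28.5 ((403.364013671875, 226.74798583984375), (24.412778854370117, 2.150348424911499), 55.304847717285156)
23.5 ((431.1769714355469, 178.6846160888672), (10.294882774353027, 3.348937749862671), 60.2551155090332)
```

View pics/crop.png

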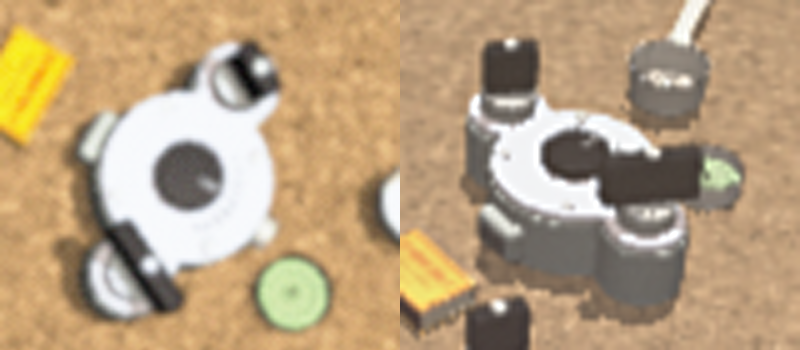

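The crop confirms the grey unit. The long bar is on the ear near the robot, at top (405,226), and the short bar is on the far ear at (433,178). The dial is in between at (417,204). Now the precise measurement.

```bash
python3 - <<'E'
from h import *
rs={}
for n,x0,y0,w,h in (("top",380,160,65,85),("scene",320,125,70,70)):
    im=cv2.imread(f"pics/{n}0.png")[y0:y0+h,x0:x0+w]
    big=cv2.resize(im,None,fx=4,fy=4,interpolation=cv2.INTER_CUBIC); m=(big.max(2)<95).astype(np.uint8)*255
    print(n)
    for c in cv2.findContours(m,cv2.RETR_EXTERNAL,cv2.CHAIN_APPROX_NONE)[0]:
        A=cv2.contourArea(c)/16
        if A<15: continue
        r=cv2.minAreaRect(c); box=(cv2.boxPoints(r)+.5)/4-.5+[x0,y0]; ctr=box.mean(0)
        print("A",round(A),"ctr",ctr.round(1),"size",np.round(np.array(r[1])/4,1))
        if n=="top":
            for z in(53,71,85):
                P=np.array([ray(n,b,z) for b in box])[:,:2]; e=P[1]-P[0]; f=P[2]-P[1]
                L=e if np.hypot(*e)>np.hypot(*f) else f
                print("  z",z,P.mean(0).round(1),"sides",np.hypot(*e).round(1),np.hypot(*f).round(1),"dir",np.degrees(np.arctan2(L[1],L[0])).round(1)%180)
K,R,t,_=cam("top"); print("cam",-R.T@t)
# cover (bright) in top
im=cv2.imread("pics/top0.png"); m=((im.min(2)>170)*255).astype(np.uint8); k=np.zeros_like(m);k[160:250,380:445]=m[160:250,380:445]
for c in cv2.findContours(k,cv2.RETR_EXTERNAL,cv2.CHAIN_APPROX_NONE)[0]:
    if cv2.contourArea(c)>300: (u,r)=cv2.minEnclosingCircle(c); print("cover",u,r,cv2.contourArea(c))
E
```

```text
top
A 31 ctr [391.9 231.3] size [17.6  5.3]
  z 53 [440.1 -88.5] sides 10.5 34.1 dir 17.900000000000006
  z 71 [438.5 -85.6] sides 10.3 33.3 dir 17.900000000000006
  z 85 [437.2 -83.2] sides 10.1 32.8 dir 17.900000000000006
A 175 ctr [400.6 219.7] size [42.2  8.1]
  z 53 [ 463.3 -105.3] sides 16.2 81.8 dir 34.599999999999994
  z 71 [ 461.2 -102. ] sides 15.8 80.1 dir 34.599999999999994
  z 85 [459.6 -99.4] sides 15.6 78.7 dir 34.599999999999994
A 100 ctr [415.7 202. ] size [11.6 15.3]
  z 53 [ 498.9 -135.2] sides 30.7 22.6 dir 121.3
  z 71 [ 496.1 -131.3] sides 30.0 22.1 dir 121.3
  z 85 [ 493.9 -128.2] sides 29.5 21.8 dir 121.3
A 70 ctr [432.5 177.5] size [12.9  8.2]
  z 53 [ 548.9 -168.8] sides 16.7 25.5 dir 30.19999999999999
  z 71 [ 545.  -164.1] sides 16.4 25.0 dir 30.19999999999999
  z 85 [ 542.  -160.5] sides 16.1 24.6 dir 30.19999999999999
scene
A 94 ctr [334.1 189.4] size [10. 12.]
A 271 ctr [358.7 159.4] size [31.9 14.4]
A 90 ctr [336.6 138.1] size [10.  10.5]
cam [363.43506294  54.23049185 915.89411715]
cover (417.0, 199.0) 30.083316802978516 1573.5
```

```bash
python3 - <<'E'
from h import *
f=lambda x,y:(x/4+370-.4,y/4+160-.4)
L=ray("top",f(148,264),85)[:2];S=ray("top",f(261,67),85)[:2];D=ray("top",f(188,177),53)[:2]
print(L,S,np.hypot(*(L-S)),(L+S)/2,D,"yaw",np.degrees(np.arctan2(*(L-S)[::-1])))
im=cv2.imread("pics/top0.png")
big=cv2.resize(im[160:250,375:450],None,fx=8,fy=8,interpolation=cv2.INTER_CUBIC)[:,:600]
big=cv2.convertScaleAbs(big,alpha=1.6,beta=0)
U=(L+S)/2; ux=(L-S)/np.hypot(*(L-S)); uy=np.array([-ux[1],ux[0]])
def draw(P,col,closed=True):
    p=((proj("top",P)-[375,160]+.5)*8).astype(int); cv2.polylines(big,[p.reshape(-1,1,2)],closed,col,1)
a=np.linspace(0,6.28,60)
for c,r,z in((U,44,45),(U,17,53),(U+55*ux,15,57),(U-55*ux,15,57)):
    draw([[*(c+r*np.array([np.cos(t),np.sin(t)])),z] for t in a],(0,0,255))
cv2.imwrite("pics/ov.png",big[:600])
E
```

```text
[ 448.62541281 -110.81658224] [ 544.40608111 -165.02989437] 110.05916423612659 [ 496.51574696 -137.92323831] [ 495.26831823 -136.92021799] yaw 150.48948025106586
```

View pics/ov.png

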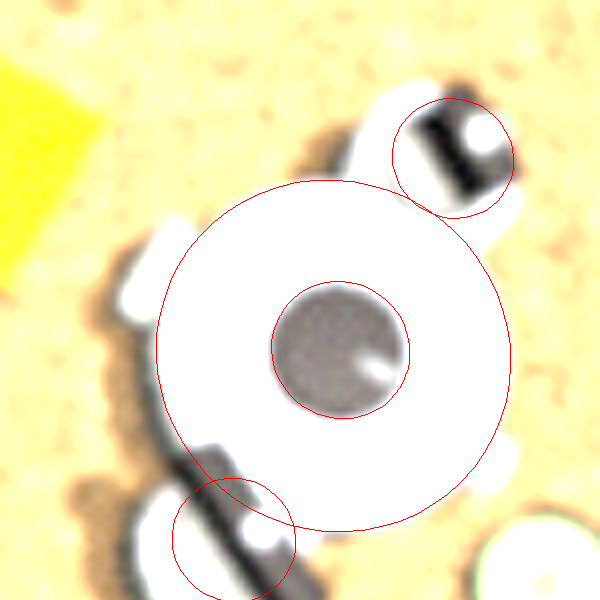

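```bash
python3 - <<'E'
from h import *
im=cv2.imread("pics/top0.png").max(2)
for nm,(x,y,w,h) in dict(long=(390,212,28,32),short=(422,168,20,20)).items():
    m=(im[y:y+h,x:x+w]<55)
    n,l,s,_=cv2.connectedComponentsWithStats(m.astype(np.uint8)); i=1+s[1:,4].argmax()
    v,u=np.nonzero(l==i); P=np.array([ray("top",(a+x,b+y),72)[:2] for a,b in zip(u,v)])
    d=cv2.fitLine(P.astype(np.float32),cv2.DIST_L2,0,.01,.01).ravel(); q=(P-d[2:])@d[:2]
    a=np.degrees(np.arctan2(d[1],d[0]))%180; print(nm,len(u),a,np.ptp(q),"theta",np.radians((60.5-a)%180))
s=arm.read_state(); from scipy.spatial.transform import Rotation as R
M=R.from_quat(s["ee_rot"]).as_matrix(); print(M.round(4)); print("dLong",M.T@(np.array([448.5,-110.7,0])-s["position"]),s["position"])
E
```

```text
long 46 35.08465 45.99795936872586 theta 0.44358158
short 32 30.619104 19.91343696865951 theta 0.52152
[[ 9.514e-01 -3.079e-01 -5.000e-04]
 [-3.079e-01 -9.514e-01 -1.900e-03]
 [ 1.000e-04  2.000e-03 -1.000e+00]]
dLong [460.88962184 591.26605631 231.54058631] [192.15342281 594.18510128 230.32425475]
```

Bolt spacing is 110.06 mm and the dial circle fits, so the pose holds. The long axis is at (448.5,-110.7) with its bar at 35° (θ≈0.44). The short axis is at (544.4,-165) with its bar at about 31° (θ≈0.52). Moving over the long bolt now.

>>> drive_tool(targets=[[-1,15,19,0,-2],[-1,40,51,2,-5],[-1,65,83,5,-9],[-1,90,115,9,-13],[-1,115,147,13,-17],[-1,140,180,17,-21],[-1,165,212,21,-25],[-1,190,244,25,-29],[-1,215,276,29,-33],[-1,240,308,33,-37],[-1,265,340,37,-41],[-1,280,359,40,-45]])

```text
clock: 1.3
position: [347.9, 164.3, 190.8]
ee_rot: [0.972, 0.235, -0.001, 0.0]
contact_force: [0.8, 1.0, -0.9]
gripper_width: 85.3
grasp_force: 0.0
```

```bash
cat > rel.py <<'E'
from h import *; import sys
from scipy.spatial.transform import Rotation as R
x,y,z,yaw=map(float,sys.argv[1:]); s=arm.read_state()
M=R.from_quat(s["ee_rot"]).as_matrix(); a=np.degrees(np.arctan2(M[1,0],M[0,0]))
print("t",s["clock"],"pos",s["position"].round(1),"yaw",a.round(1),"shift",(M.T@(np.array([x,y,z])-s["position"])).round(1),"roll",((a-yaw+180)%360-180).round(1))
print("F",s["contact_force"].round(1),"T",s["wrist_torque"].round(2),"w",s["gripper_width"].round(1),s["grasp_force"].round(1),"q",s["joints"].round(2),"down",M[:,2].round(3))
E
python3 rel.py 448.5 -110.7 130 35
```

```text
t 1.3 pos [347.9 164.3 190.8] yaw 27.1 shift [-35.9 290.6  60.9] roll -7.9Traceback (most recent call last):
  File "rel.py", line 6, in <module>
    print("F",s["contact_force"].round(1),"T",s["wrist_torque"].round(2),"w",s["gripper_width"].round(1),s["grasp_force"].round(1),"q",s["joints"].round(2),"down",M[:,2].round(3))
                                                                             ^^^^^^^^^^^^^^^^^^^^^^^^
AttributeError: 'float' object has no attribute 'round'
```

>>> drive_tool(targets=[[-1,-4,30,5,-1],[-1,-8,65,10,-2],[-1,-13,105,18,-3],[-1,-18,145,26,-4],[-1,-23,185,35,-5],[-1,-28,225,45,-6],[-1,-32,260,54,-7],[-1,-35,282,60,-8],[-1,-36,291,61,-8],[-1,-36,291,61,-8],[-1,-36,291,61,-8]])

```text
clock: 2.4
position: [448.4, -108.1, 130.4]
ee_rot: [0.954, 0.301, -0.0, -0.0]
contact_force: [0.2, -1.0, -0.6]
gripper_width: 85.3
grasp_force: 0.0
```

```bash
sed -i 's/s\["grasp_force"\].round(1)/s["grasp_force"]/;s/s\["gripper_width"\].round(1)/s["gripper_width"]/' rel.py; python3 rel.py 448.5 -110.7 61 35; python3 - <<'E'
from h import *
a=cv2.resize(arm.get_image("top")[140:260,350:480],None,fx=4,fy=4); b=cv2.resize(arm.get_image("scene")[100:220,310:390],None,fx=4,fy=4)
cv2.imwrite("pics/pre.png",np.hstack([a,b])[:,:800])
E
```

```text
t 2.4 pos [ 448.4 -108.1  130.4] yaw 35.1 shift [-1.4  2.2 69.4] roll 0.1
F [ 0.2 -1.  -0.6] T [ 0.04  0.01 -0.  ] w 85.27713403393264 0.0 q [ 0.12  0.22 -0.52 -0.   -0.83  2.07] down [-0.  0. -1.]
```

View pics/pre.png

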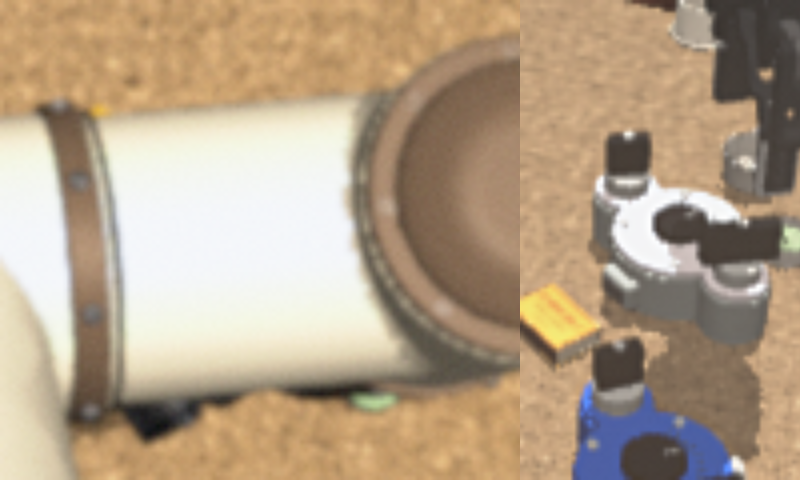

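The arm hides the unit in the top view. The scene view shows the fingers above the long bolt and the bars unchanged. Descending and gripping.

>>> drive_tool(targets=[[-1,-1,2,20,0],[-1,-1.4,2.2,40,0],[-1,-1.4,2.2,55,0],[-1,-1.4,2.2,65,0],[-1,-1.4,2.2,69,0],[-1,-1.4,2.2,69,0],[-1,-1.4,2.2,69,0]])

```text
clock: 3.2
position: [449.3, -111.0, 62.0]
ee_rot: [0.953, 0.302, 0.001, 0.0]
contact_force: [0.5, 0.3, 1.3]
gripper_width: 85.3
grasp_force: 0.0
```

```bash
python3 rel.py 448.5 -110.7 61 35
```

```text
t 3.2 pos [ 449.3 -111.    62. ] yaw 35.1 shift [-0.5 -0.7  1. ] roll 0.1
F [0.5 0.3 1.3] T [-0.04 -0.09  0.07] w 85.29556303870686 0.0 q [ 0.11  0.32 -0.6   0.   -0.65  2.07] down [ 0.001 -0.    -1.   ]
```

>>> drive_tool(targets=[[0,0,0,0,0],[0.5,0,0,0,0],[1,0,0,0,0],[1,0,0,0,0],[1,0,0,0,0],[1,0,0,0,0],[1,0,0,0,0],[1,0,0,0,0],[1,0,0,0,0],[1,0,0,0,0]])

```text
clock: 4.2
position: [449.0, -111.4, 61.6]
ee_rot: [0.953, 0.301, 0.0, 0.0]
contact_force: [-0.5, -4.6, 3.3]
gripper_width: 10.6
grasp_force: 61.7
```

```bash
python3 rel.py 448.5 -110.7 61 35
```

```text
t 4.2 pos [ 449.  -111.4   61.6] yaw 35.1 shift [-0.  -0.9  0.6] roll 0.1
F [-0.5 -4.6  3.3] T [-1.24 -0.01 -0.04] w 10.599003218628923 61.65674328804016 q [ 0.11  0.32 -0.6   0.   -0.65  2.07] down [ 0.001 -0.    -1.   ]
```

>>> drive_tool(targets=[[1,0,0,0,3],[1,0,0,0,9],[1,0,0,0,15],[1,0,0,0,21],[1,0,0,0,27],[1,0,0,0,33],[1,0,0,0,39],[1,0,0,0,45],[1,0,0,0,51],[1,0,0,0,56],[1,0,0,0,59],[1,0,0,0,59]])

```text
clock: 5.4
position: [449.0, -110.9, 61.6]
ee_rot: [0.978, -0.207, 0.0, -0.0]
contact_force: [-1.4, -0.2, 4.8]
gripper_width: 11.0
grasp_force: 61.9
```

```bash
python3 rel.py 448.5 -110.7 61 -29.5
```

```text
t 5.4 pos [ 449.  -110.9   61.6] yaw -23.9 shift [-0.6  0.   0.6] roll 5.6
F [-1.4 -0.2  4.8] T [-0.2   0.19 -0.08] w 10.997506705719951 61.850305795669556 q [ 0.11  0.32 -0.6  -0.   -0.65  1.04] down [ 0.001  0.    -1.   ]
```

Torque is just the joint's 0.08 N m friction, so I'll keep going into the stop.

>>> drive_tool(targets=[[1,0,0,0,2],[1,0,0,0,4],[1,0,0,0,5.5],[1,0,0,0,6.5],[1,0,0,0,7],[1,0,0,0,7]])

```text
clock: 6.0
position: [449.1, -110.9, 61.6]
ee_rot: [0.964, -0.264, 0.0, 0.0]
contact_force: [-1.1, -0.2, 5.4]
gripper_width: 10.8
grasp_force: 62.5
```

```bash
python3 rel.py 448.5 -110.7 61 -29.5
```

```text
t 6.0 pos [ 449.1 -110.9   61.6] yaw -30.7 shift [-0.6  0.1  0.6] roll -1.2
F [-1.1 -0.2  5.4] T [0.05 0.23 0.74] w 10.821225222792808 62.530274391174316 q [ 0.11  0.32 -0.6   0.   -0.65  0.92] down [ 0. -0. -1.]
```

Torque jumped to 0.74 N m at yaw -30.7°, which is the expected stop. Releasing and rising.

>>> drive_tool(targets=[[0,0,0,0,0],[-1,0,0,0,0],[-1,0,0,0,0],[-1,0,0,0,0],[-1,0,0,0,0],[-1,0,0,-10,0],[-1,0,0,-25,0],[-1,0,0,-45,0],[-1,0,0,-60,0],[-1,0,0,-68,0],[-1,0,0,-68,0]])

```text
clock: 7.1
position: [449.5, -111.1, 130.7]
ee_rot: [0.964, -0.267, 0.002, -0.001]
contact_force: [0.3, -0.2, -0.6]
gripper_width: 85.4
grasp_force: 0.0
```

```bash
python3 rel.py 544.7 -165.2 130 31;  python3 - <<'E'
from h import *
b=cv2.resize(arm.get_image("scene")[100:200,300:400],None,fx=5,fy=5,interpolation=cv2.INTER_CUBIC)
cv2.imwrite("pics/rel1.png",b)
E
```

```text
t 7.1 pos [ 449.5 -111.1  130.7] yaw -30.9 shift [109.4  -2.5   1. ] roll -61.9
F [ 0.3 -0.2 -0.6] T [ 0.01 -0.05  0.04] w 85.42105963155515 0.0 q [ 0.11  0.22 -0.52  0.   -0.83  0.92] down [ 0.003  0.    -1.   ]
```

View pics/rel1.png

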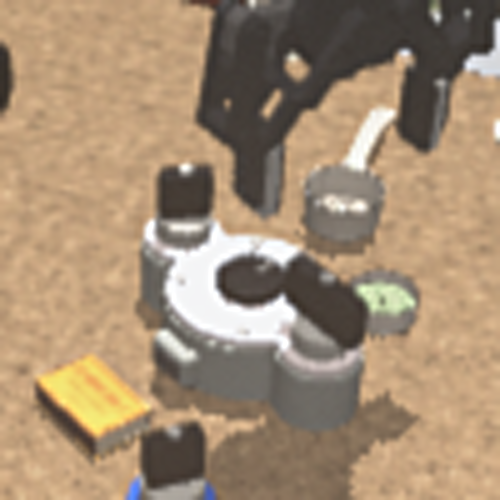

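The long bar now lies along the unit (pixels (290,270) to (350,330) in the crop), in line with the short bolt at (185,190). Moving to the short bolt.

>>> drive_tool(targets=[[-1,8,0,0,-5],[-1,20,-0.5,0,-12],[-1,35,-1,0,-20],[-1,50,-1,0,-28],[-1,65,-1.5,0,-36],[-1,80,-2,0,-44],[-1,93,-2,0,-51],[-1,103,-2.5,0,-57],[-1,108,-2.5,0,-61],[-1,109.4,-2.5,0,-62],[-1,109.4,-2.5,0,-62],[-1,109.4,-2.5,0,-62]])

```text
clock: 8.35
position: [543.3, -165.1, 128.8]
ee_rot: [0.964, 0.267, -0.001, -0.0]
contact_force: [-0.1, 1.0, 0.6]
gripper_width: 85.1
grasp_force: 0.0
```

```bash
python3 rel.py 544.7 -165.2 61 31
```

```text
t 8.35 pos [ 543.3 -165.1  128.8] yaw 31.0 shift [ 1.2  0.8 67.8] roll 0.0
F [-0.1  1.   0.6] T [0.   0.04 0.01] w 85.12420691401906 0.0 q [-0.01  0.38 -0.27 -0.   -0.91  2.12] down [-0.001  0.    -1.   ]
```

>>> drive_tool(targets=[[-1,1.2,0.8,15,0],[-1,1.2,0.8,35,0],[-1,1.2,0.8,50,0],[-1,1.2,0.8,62,0],[-1,1.2,0.8,67,0],[-1,1.2,0.8,67.5,0],[-1,1.2,0.8,67.5,0]])

```text
clock: 9.05
position: [545.8, -165.4, 62.3]
ee_rot: [0.963, 0.268, 0.0, 0.0]
contact_force: [1.1, -0.3, -0.7]
gripper_width: 85.3
grasp_force: 0.0
```

```bash
python3 rel.py 544.7 -165.2 61 31
```

```text
t 9.05 pos [ 545.8 -165.4   62.3] yaw 31.1 shift [-0.8 -0.7  1.3] roll 0.1
F [ 1.1 -0.3 -0.7] T [ 0.02  0.   -0.  ] w 85.34564331696119 0.0 q [-0.01  0.47 -0.34  0.   -0.76  2.12] down [ 0.001 -0.    -1.   ]
```

>>> drive_tool(targets=[[0,-0.5,-0.5,0.5,0],[0.5,-0.5,-0.5,0.5,0],[1,-0.5,-0.5,0.5,0],[1,-0.5,-0.5,0.5,0],[1,-0.5,-0.5,0.5,0],[1,-0.5,-0.5,0.5,0],[1,-0.5,-0.5,0.5,0],[1,-0.5,-0.5,0.5,0],[1,-0.5,-0.5,0.5,0],[1,-0.5,-0.5,0.5,0]])

```text
clock: 10.05
position: [544.7, -165.2, 61.6]
ee_rot: [0.963, 0.268, 0.0, 0.0]
contact_force: [-0.9, -0.1, 3.7]
gripper_width: 10.5
grasp_force: 60.8
```

```bash
python3 rel.py 544.7 -165.2 61 31
```

```text
t 10.05 pos [ 544.7 -165.2   61.6] yaw 31.1 shift [-0.  -0.   0.6] roll 0.1
F [-0.9 -0.1  3.7] T [0.04 0.37 0.05] w 10.47223540264261 60.84441304206848 q [-0.01  0.47 -0.34  0.   -0.76  2.12] down [ 0. -0. -1.]
```

>>> drive_tool(targets=[[1,0,0,0,3],[1,0,0,0,9],[1,0,0,0,15],[1,0,0,0,21],[1,0,0,0,27],[1,0,0,0,33],[1,0,0,0,39],[1,0,0,0,45],[1,0,0,0,50],[1,0,0,0,54],[1,0,0,0,56],[1,0,0,0,56]])

```text
clock: 11.25
position: [544.7, -164.2, 61.6]
ee_rot: [0.976, -0.216, -0.0, -0.001]
contact_force: [-1.3, 4.9, 5.3]
gripper_width: 10.9
grasp_force: 61.2
```

```bash
python3 rel.py 544.7 -165.2 61 -29.5
```

```text
t 11.25 pos [ 544.7 -164.2   61.6] yaw -25.0 shift [0.5 0.9 0.6] roll 4.5
F [-1.3  4.9  5.3] T [ 1.35  0.42 -0.1 ] w 10.857839805114343 61.19863450527191 q [-0.01  0.47 -0.34 -0.   -0.76  1.14] down [ 0.     0.001 -1.   ]
```

>>> drive_tool(targets=[[1,0,0,0,2],[1,0,0,0,4],[1,0,0,0,5.5],[1,0,0,0,6],[1,0,0,0,6]])

```text
clock: 11.75
position: [544.7, -164.1, 61.6]
ee_rot: [0.964, -0.265, -0.0, -0.0]
contact_force: [-1.1, 4.7, 5.1]
gripper_width: 10.7
grasp_force: 62.1
```

```bash
python3 rel.py 544.7 -165.2 61 -29.5
```

```text
t 11.75 pos [ 544.7 -164.1   61.6] yaw -30.8 shift [0.5 1.  0.6] roll -1.3
F [-1.1  4.7  5.1] T [1.42 0.49 0.58] w 10.706573884392759 62.0870840549469 q [-0.01  0.47 -0.34 -0.   -0.76  1.04] down [-0.     0.001 -1.   ]
```

The short bolt is against its stop too: torque 0.58 N m at the same yaw. Releasing, rising and swinging aside to check.

>>> drive_tool(targets=[[0,0,0,0,0],[-1,0,0,0,0],[-1,0,0,0,0],[-1,0,0,0,0],[-1,0,0,0,0],[-1,0,0,-10,0],[-1,0,0,-25,0],[-1,0,0,-45,0],[-1,0,0,-65,0],[-1,0,0,-82,0],[-1,0,0,-90,0],[-1,0,0,-90,0]])

```text
clock: 12.95
position: [545.4, -165.3, 153.0]
ee_rot: [0.964, -0.267, 0.002, -0.0]
contact_force: [-0.1, 0.0, 1.3]
gripper_width: 85.3
grasp_force: 0.0
```

>>> drive_tool(targets=[[-1,-8,-12,0,0],[-1,-25,-40,0,0],[-1,-45,-72,0,0],[-1,-65,-104,0,0],[-1,-85,-136,0,0],[-1,-105,-168,0,0],[-1,-125,-200,0,0],[-1,-145,-232,0,0],[-1,-160,-255,0,0],[-1,-165,-262,0,0],[-1,-165,-262,0,0]])

```text
clock: 14.05
position: [536.9, 145.5, 150.3]
ee_rot: [0.964, -0.265, -0.001, 0.001]
contact_force: [0.2, -0.1, 0.0]
gripper_width: 85.1
grasp_force: 0.0
```

```bash
python3 - <<'E'
from h import *
im=arm.get_image("top"); cv2.imwrite("pics/top1.png",im)
a=cv2.resize(im[160:250,375:450],None,fx=5,fy=5,interpolation=cv2.INTER_CUBIC); b=cv2.resize(arm.get_image("scene")[110:200,315:395],None,fx=5,fy=5,interpolation=cv2.INTER_CUBIC)
L=np.array([449,-111.]);S=np.array([544.7,-164.7]);u=(L-S)/np.hypot(*(L-S)); n=np.array([-u[1],u[0]])
for c,l in((L,25),(S,14)):
    p=proj("top",[[*(c+i*l*u+j*6*n),85] for i,j in((1,1),(1,-1),(-1,-1),(-1,1))])
    cv2.polylines(a,[((p-[375,160]+.5)*5).astype(int).reshape(-1,1,2)],True,(0,0,255),1)
cv2.imwrite("pics/end.png",np.hstack([a,b]))
E
```

```text
(no output)
```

View pics/end.png

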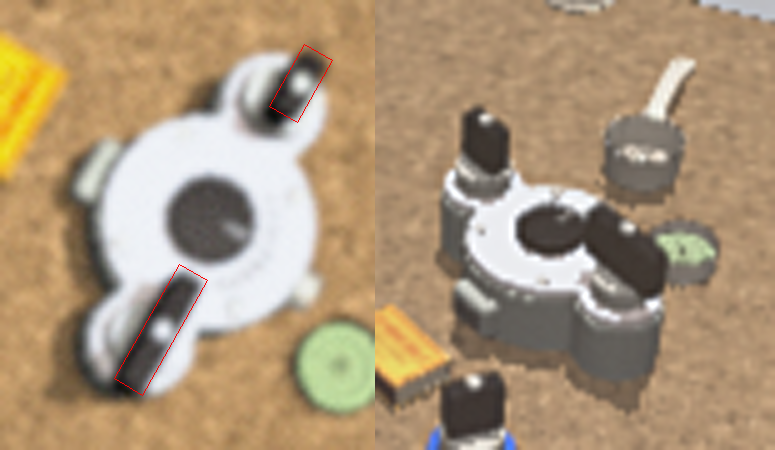

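Both bars fit the drawn end-stop rectangles: long at (161,330) and short at (301,83) in the crop. The dial's pointer at (235,230) is as it was, and the gripper is clear. Handing in.

```bash
python3 -c "
from bench import arm
print(arm.job_done())"
```

```text
the job is handed in; nothing more can be done
None
```

I turned the long bolt and then the short bolt clockwise to their end stops, left the dial as it was set, and handed the job in at about 14 s with the gripper clear of everything.

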